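# Dry the base of a reagent bottle over the air nozzle

### The job

The orange-capped reagent bottle has come out of the fridge with a damp base and has to be dried before loading. First set the air valve to half open (45 degrees, red end of the blue handle at the green dot), then pick up that bottle, lift it over the things standing in between without disturbing anything else, and hold it upright, centred over the mouth of the air nozzle with its base about 1 cm above it, never touching the nozzle. Finish while holding the bottle still there, and do not put it down or let go.

Things in the scene. Friction and masses are not known exactly. Their poses are not given: they have to be found in the camera images.
- amber_bottle: the bottle to dry: brown body with an orange screw cap, 31 mm diameter, 61 mm tall, about 50 g. Body cylinder from the base up to 46 mm, then the 24 mm diameter cap. Origin at the centre of its underside, z up. It stands on a part of the worktop that lies 1.4 mm higher than z = 0, in one of three places that the bottles share (see tube_rack)
- black_bottle: bystander: black reagent bottle with black cap, 31 mm diameter, 61 mm tall, loose; origin at the centre of its underside
- white_bottle: bystander: white reagent bottle with white cap, 27 mm diameter, 51 mm tall, loose; origin at the centre of its underside
- dropper_a: bystander: amber dropper bottle with black rubber bulb, 33 mm diameter, 102 mm tall, loose, in the row that stands between the bottles and the air station; origin at the centre of its underside
- dropper_b: bystander: a second dropper bottle like it, 33 mm diameter, 102 mm tall, loose, in the same row; origin at the centre of its underside
- swab_tub: bystander: clear tub of pink cotton swabs, 77 mm diameter, 80 mm tall, loose, in the same row; origin at the centre of its underside
- tube_rack: wire tube rack on the worktop, never moves, 41 x 152 x 65 mm (x, y, z), with stoppered blood tubes in it whose tops are 88 mm above the worktop; origin at the centre of its underside. One of the three bottles stands before it (-x side, close the fingers along y there), two behind it (+x side) side by side along y, 65 to 95 mm between centres (close along x there)
- tower: tall grey instrument behind the air station, never moves: 125 mm wide (y), 520 mm tall, its front (the side towards the robot) 120 mm before its origin, which is the centre of its underside. Keep the gripper and wrist clear of it: pass nearer to the robot and carry with the fingers closing along y. To the right of the station a large analyzer with a tall arm also stands fixed
- station: air drying station, fixed to the worktop: an aluminium base plate 96 x 212 x 8 mm with the valve at one end and the nozzle at the other, a pipe at 28 mm height between them. Origin at the centre of the plate's underside; its y axis runs along the pipe from the valve to the nozzle, z up; the valve axis is at y = -60 mm, the nozzle axis at y = +60 mm
- nozzle_mouth (a point): centre of the flat top of the nozzle, 110 mm above the worktop; the nozzle is an upright grey column (20 mm diameter, flaring to a 40 mm head with a blue band); the blown air comes straight up here
- valve_grip (a point): point on the valve's upright axis 74 mm above the worktop, where the TCP takes the handle. The handle is a blue upright bar centred on the axis, 58 mm long, 11 mm thick, from 56 to 84 mm above the worktop, one end red; under it a black round dial of 84 mm diameter whose top is 46 mm above the worktop. The point's axes are those of the station and do not turn with the handle
- valve_handle (a joint): angle of the handle, rad: 0 is closed, pi/2 fully open, 0.785 half open; grows counter-clockwise seen from above. At 0 the bar lies across the pipe with its red end towards the station's +x, at pi/2 along the pipe with its red end towards the nozzle. White dots on the dial at closed and fully open, a bigger green dot at half open. Needs about 0.06 N m and stays where it is left
Mind the look-alikes: they are no part of the job. What is shaped like the amber_bottle but turquoise is not meant.

How it is judged:
On the way, in this order (a step that is already met when the one before it is completed fails the run):
1. the air valve stands half open, with the bottle still on the worktop (value of joint valve_handle between 0.665 and 0.905 rad and height (world z) of amber_bottle below 0.01 m), for 0.2 s.
2. the orange-capped bottle is lifted in the fingers (height (world z) of amber_bottle above 0.03 m and contact force between amber_bottle and the fingers above 0.5 N), for 0.1 s.
At the end, for the whole second after the job is handed in: Valve at 45 degrees within 7; the fingers hold the bottle still, upright within 8 degrees, its base 3 to 22 mm above the nozzle's top and within 9 mm of its axis, not touching the station; the bystanders stand within 20 mm of where they were (value of joint valve_handle between 0.665 and 0.905 rad and z of amber_bottle in the frame of nozzle_mouth between 0.003 and 0.022 m and horizontal distance between amber_bottle and nozzle_mouth below 0.009 m and angle between amber_bottle's own z axis and vertical below 0.14 rad and contact force between amber_bottle and station below 0.05 N and contact force between amber_bottle and the fingers above 0.5 N and linear speed of amber_bottle below 0.02 m/s and distance of each of black_bottle, white_bottle, dropper_a, dropper_b, swab_tub from where it was at the start of the episode below 0.02 m and angle between each of black_bottle, white_bottle, dropper_a, dropper_b, swab_tub's own z axis and vertical below 0.2 rad); the arm keeps its last pose, push and grip.
It fails at once if the bottle strikes the tube rack (contact force between amber_bottle and tube_rack above 5 N).
It fails at once if the bottle touches the air station (contact force between amber_bottle and station above 0.5 N).
It fails at once if the bottle is tipped by more than 35 degrees (angle between amber_bottle's own z axis and vertical above 0.6 rad).
It fails at once if a bystander is pushed away by more than 20 mm or knocked over (distance of any of black_bottle, white_bottle, dropper_a, dropper_b, swab_tub from where it was at the start of the episode above 0.02 m or angle between any of black_bottle, white_bottle, dropper_a, dropper_b, swab_tub's own z axis and vertical above 0.5 rad).
It also fails if it takes over 61 s, if anything falls off the work surface, if the arm or the gripper's body presses on something with over 40 N, if the wrist force passes 120 N, or if a joint passes its speed limit or range.

### The arm

A 6-joint arm with a two-finger parallel gripper is mounted at the origin on a cart in front of the work surface, level with it; the furniture and walls round the work are solid. World frame = base frame: x ahead of the robot, y to its left, z up, the work surface at z = 0. Lengths are in m, angles in rad, forces in N, time in s.
With the tool pointing down it reaches from about 0.4 to 0.825 m from the base axis. Payload 7 kg.
Tool frame: the origin (TCP) lies between the finger pads, 19 mm behind the fingertips; this is the grasp point; z points along the fingers, y is the line along which they close (so a half turn about z gives the same grasp; the last joint's range is limited). The gripper opens to 85 mm and grips with 20 to 120 N. Pads are 22 mm wide; open, the fingers measure 114 mm over their backs; the gripper's body (76 mm by 85 mm) begins 54 mm behind the grasp point. The pads swing forward as they close: fully open they stand 13 mm farther back than shut.
Start: joints at [1.512, 0.359, 0.012, 0, -1.224, -0.288], TCP at [0.229, 0.635, 0.25] pointing down, gripper open.
Joint ranges: [-3.07, 3.07], [-1.43, 2.12], [-1.02, 1.25], [-3.03, 1.67], [-3.05, -0], [-3.03, 3.03]. Speed limits (rad/s): [2.39, 2.39, 3.01, 3.14, 3.14, 3.14].

### API

Orientations are given as a unit quaternion [x, y, z, w].
In Python, from cell import robot gives the robot as it stands.
- The arm moves only by the tool drive_tool, never from a script. Its argument "moves" is text: rows parted by semicolons, each of 5 numbers parted by spaces: the shift along the world's x, y, z in m, then the turn about the world's z in degrees, then the finger opening in m, from 0 to 0.0854. In form: dx dy dz roll gripper; .... A call has 1 to 20 rows; each row is the pose to reach, as a shift and turn from the pose commanded when the call began; what a row does not reach only later rows make up. A row lasts 1/8 s, in which the tool goes at most 62.5 mm and 10.7 degrees, less where a joint would pass 70% of its speed; a pose out of reach is approached as far as the arm can. A call with a gripper value outside its range is refused whole. The fingers move at their own pace and stop on an object; the grip force is fixed at half the most. Time passes only in rows, so rows that repeat a pose let the fingers close. It gives the time, the measured TCP pose, the force, the opening and the grip force at its end, in the units of the state.
- robot.get_state(): the state, without advancing time (a new reading comes with each control period).
- robot.capture(name): name is "scene" or "top"; returns the picture (384x512x3 uint8, red, green, blue); there is no depth.
- robot.camera_model(name): a dict with "camera_matrix" (3x3 intrinsics, pixels), "R" (3x3) and "t" (3): a world point X has camera coordinates R X + t. Camera axes: x right, y down, z forward; pixel columns grow to the right and rows downward; lengths in m; the calibration is good to about 2 mm. A picture is of the moment at which its call begins. camera_model takes no time and is no camera call.
- robot.sign_off(): hands the job in; it is judged then, once.
The state is a dict: "t": time; "q": joint angles; "qd": joint speeds; "tau": joint torques, N m; "ee_pos": TCP position; "ee_rot": TCP orientation; "force": force on the tool from outside, world axes, zero at the start; "wrist_torque": the same for the moment, N m; "opening": opening from 0.0 (shut) to 1.0 (fully open); "finger_force": force on a finger pad.
Only numpy, scipy, OpenCV 4.12 (cv2) and the standard library are available. Lean on these libraries where they do the work, as an engineer would, in place of code of your own. Each camera call takes 0.05 s, during which the arm holds its last target. There are 200 camera calls.

## Working session

There is one attempt and no reset: what is moved stays moved. The work goes in short steps, Python scripts to look and compute and a tool call to move; the robot and the scene stay as the last step left them, time stands still between calls to the robot, and variables do not carry over. Pictures are saved under pics/ and viewed, at most 10 in all, crops included, and the job is handed in when it is done.

Besides the shell and the picture viewer there is one more tool, called after ">>>" by a JSON object that holds its "api" and its "payload". drive_tool: Moves the arm, as the interface text tells. Its arguments: {"type":"object","properties":{"moves":{"type":"string"}},"required":["moves"]}

```bash
mkdir -p pics; python3 - <<'E'
from cell import robot
import cv2,numpy as np
for n in("scene","top"):
    im=robot.capture(n); cv2.imwrite(f"pics/{n}0.png",im[:,:,::-1])
    m=robot.camera_model(n); R=np.array(m["R"]);print(n,np.round(m["camera_matrix"],1).tolist(),np.round(R,3).tolist(),np.round(-R.T@np.array(m["t"]),3))
s=robot.get_state();print({k:np.round(v,3).tolist() for k,v in s.items()})
E
```

```text
scene [[371.1, 0.0, 254.9], [0.0, 371.1, 195.7], [0.0, 0.0, 1.0]] [[-0.435, -0.9, -0.022], [-0.361, 0.197, -0.912], [0.825, -0.389, -0.411]] [-0.137  0.323  0.438]
top [[418.7, 0.0, 259.1], [0.0, 418.7, 188.8], [0.0, 0.0, 1.0]] [[0.083, -0.997, 0.002], [-0.971, -0.081, -0.225], [0.224, 0.017, -0.974]] [ 0.355 -0.005  0.936]
{'t': 0.1, 'q': [1.512, 0.359, 0.011, -0.0, -1.224, -0.288], 'qd': [-0.001, 0.001, 0.003, -0.0, 0.0, 0.001], 'tau': [-0.002, -58.477, 29.411, 6.955, -0.003, 0.0], 'ee_pos': [0.229, 0.634, 0.249], 'ee_rot': [0.985, -0.173, -0.0, 0.001], 'force': [0.019, 0.189, -0.478], 'wrist_torque': [-0.04, -0.017, -0.035], 'finger_force': 0.0, 'opening': 1.003}
```

View pics/scene0.png

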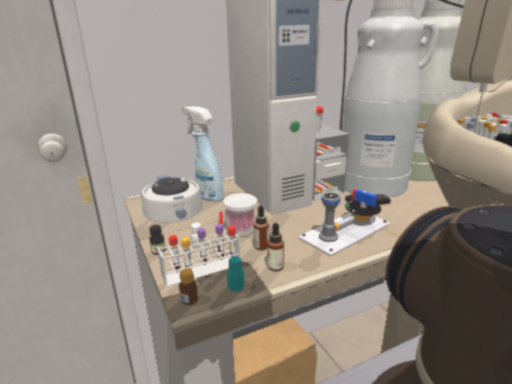

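View pics/top0.png

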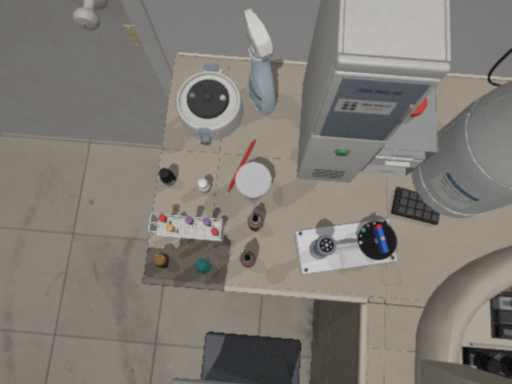

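Candidates in the top view for the bottle are amber/orange-cap at (161,260), the turquoise look-alike at (203,266), black at (167,176), white at (204,185), and the amber droppers at (256,220) and (248,258). In the scene view the amber bottle is at (188,287) and the turquoise one at (236,273). I choose (161,260), which stands in front of the rack. The station's nozzle is near (323,247) and the valve near (377,240), with the red end up.

```bash
cat > h.py <<'E'
import cv2,numpy as np
from cell import robot
def ray(n,uv):
    m=robot.camera_model(n);R=np.array(m["R"]);c=-R.T@np.array(m["t"])
    d=R.T@np.linalg.inv(m["camera_matrix"])@np.array([uv[0],uv[1],1.]);return c,d/np.linalg.norm(d)
def onz(n,uv,z):
    c,d=ray(n,uv);return c+d*(z-c[2])/d[2]
def tri(a,b):
    (c1,d1),(c2,d2)=ray("top",a),ray("scene",b)
    s=np.linalg.lstsq(np.c_[d1,-d2],c2-c1,rcond=None)[0]
    p,q=c1+s[0]*d1,c2+s[1]*d2;return (p+q)/2,np.linalg.norm(p-q)
def proj(n,X):
    m=robot.camera_model(n);p=m["camera_matrix"]@(np.array(m["R"])@X+np.array(m["t"]));return p[:2]/p[2]
def blobs(im,lo,hi,box,minA=6):
    x0,y0,x1,y1=box;h=cv2.cvtColor(im[y0:y1,x0:x1],cv2.COLOR_RGB2HSV)
    n,_,st,ce=cv2.connectedComponentsWithStats(cv2.inRange(h,lo,hi))
    return [(st[i,4],np.round(ce[i]+[x0,y0],1).tolist()) for i in range(1,n) if st[i,4]>=minA]
E
python3 - <<'E'
from h import *
t=cv2.cvtColor(cv2.imread("pics/top0.png"),4);s=cv2.cvtColor(cv2.imread("pics/scene0.png"),4)
print("orange top",blobs(t,(8,130,90),(22,255,255),(145,245,180,280)))
print("orange scn",blobs(s,(8,150,100),(22,255,255),(170,260,210,310)))
for nm,lo,hi in(("blue",(105,150,60),(128,255,255)),("red",(170,150,80),(180,255,255)),("red0",(0,170,80),(6,255,255)),("green",(45,100,50),(85,255,255))):
    print(nm,blobs(t,lo,hi,(295,210,405,275),3),blobs(s,lo,hi,(310,180,395,250),3))
def up(im,b,k):return cv2.resize(im[b[1]:b[3],b[0]:b[2]],None,fx=k,fy=k,interpolation=cv2.INTER_CUBIC)
c=np.vstack([np.hstack([up(t,(290,210,403,280),4),up(t,(145,205,220,275),4)]),np.hstack([up(s,(300,180,413,250),4),up(s,(155,245,230,315),4)])])
print(c.shape);cv2.imwrite("pics/crop1.png",c[:,:,::-1])
E
```

```text
orange top [(np.int32(62), [159.4, 259.5])]
orange scn [(np.int32(136), [186.3, 276.4])]
blue [(np.int32(183), [381.3, 241.4])] [(np.int32(208), [365.8, 197.7])]
red [(np.int32(5), [376.0, 227.4])] [(np.int32(11), [353.5, 194.0])]
red0 [(np.int32(15), [377.3, 225.3])] []
green [(np.int32(21), [363.1, 229.8])] [(np.int32(6), [347.0, 205.5])]
(560, 752, 3)
```

View pics/crop1.png

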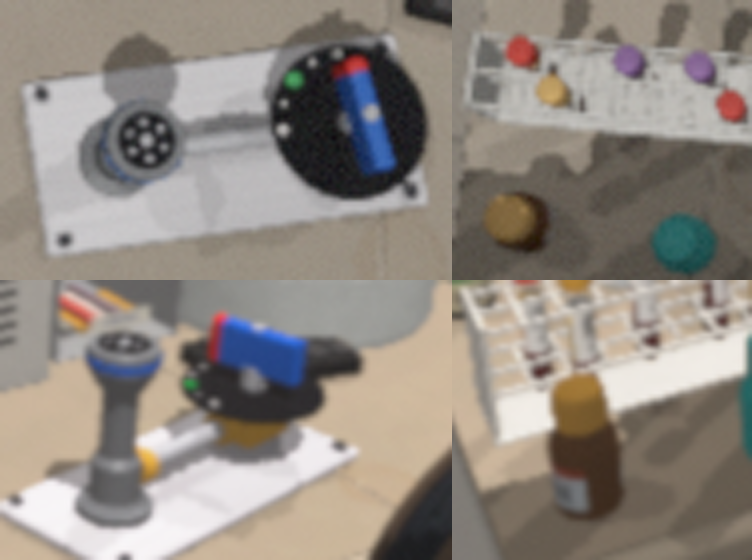

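The crop confirms it: a brown bottle with an orange cap at top (159.5,259.5), turquoise beside it. The handle's red end is slightly clockwise of the green dot, at top (377,226), with its screw at (383,238). The nozzle mouth is at (327,245).

```bash
python3 - <<'E'
from h import *
o=np.array([290,210])
print("bottle cap top",onz("top",(159.4,259.3),.0624),tri((159.4,259.5),(186.3,276.4)))
cs=[onz("top",o+np.array(p)/4,.008) for p in((22,87),(47,254),(428,200),(395,37))]
C=np.mean(cs,0);a=(cs[0]+cs[1]-cs[2]-cs[3])/2
yaw=np.arctan2(a[1],a[0]);print("plate",np.round(cs,3).tolist(),C,"len",np.linalg.norm(a),"pipe yaw",np.degrees(yaw))
ya=a/np.linalg.norm(a)
print("from plate nozzle",C+.06*ya,"valve",C-.06*ya)
noz=onz("top",o+np.array((147,141))/4,.110);scr=onz("top",o+np.array((372,113))/4,.084)
d=noz-scr;print("noz",noz,"scr",scr,"len",np.linalg.norm(d[:2]),"yaw",np.degrees(np.arctan2(d[1],d[0])))
# scene check
print("noz scene",onz("scene",(300+124/4,180+66/4),.110))
h1=onz("top",o+np.array((352,66))/4,.084);h2=onz("top",o+np.array((379,165))/4,.084)
e=h1-h2;print("handle",h1,h2,np.linalg.norm(e),"angle world",np.degrees(np.arctan2(e[1],e[0])))
g=onz("top",(363.1,229.8),.046);dl=g-scr;print("green dir",np.degrees(np.arctan2(dl[1],dl[0])))
# others
for nm,p,z in(("drA",(256,218),.1),("drB",(248,257),.1),("tub",(254,180),.08),("teal",(203,266),.06),("black",(167,176),.061),("white",(204,185),.051)):print(nm,np.round(onz("top",p,z),3))
for nm,p in(("rackL",(150,215)),("rackR",(222,225))):print(nm,np.round(onz("top",p,.065),3))
E
```

```text
bottle cap top [0.3904234 0.202765  0.0624   ] (array([0.39102217, 0.20681709, 0.05102385]), np.float64(0.002936549216863849))
plate [[0.478, -0.077, 0.008], [0.388, -0.097, 0.008], [0.434, -0.303, 0.008], [0.523, -0.284, 0.008]] [ 0.45573926 -0.19026755  0.008     ] len 0.21129440261153437 pipe yaw 102.51245631943003
from plate nozzle [ 0.44274015 -0.13169261  0.008     ] valve [ 0.46873838 -0.24884248  0.008     ]
noz [ 0.44277748 -0.13237495  0.11      ] scr [ 0.46919731 -0.2498123   0.084     ] len 0.12037249766424848 yaw 102.67872260216495
noz scene [ 0.44092254 -0.12739523  0.11      ]
handle [ 0.49243359 -0.23921113  0.084     ] [ 0.44319356 -0.25376797  0.084     ] 0.05134668072590438 angle world 16.469271767057343
green dir 58.26250836683103
drA [0.487 0.011 0.1  ]
drB [0.408 0.02  0.1  ]
tub [0.57  0.022 0.08 ]
teal [0.384 0.112 0.06 ]
black [0.568 0.211 0.061]
white [0.557 0.131 0.051]
rackL [0.48  0.234 0.065]
rackR [0.472 0.081 0.065]
```

```bash
python3 - <<'E'
from h import *
for p in((418,320),(428,285),(445,258),(475,236)):
    for z in(.15,.25,.3,.35,.4):
        X=onz("top",p,z);print(p,z,np.round(X[:2],3),np.round(proj("scene",X)))
s=robot.get_state();print(np.round(s["ee_pos"],4))
for p in((330,182),(360,182),(306,175)):print("tower foot",onz("top",p,0))
E
```

```text
(418, 320) 0.15 [ 0.318 -0.296] [440. 184.]
(418, 320) 0.25 [ 0.323 -0.259] [433. 136.]
(418, 320) 0.3 [ 0.325 -0.24 ] [430. 110.]
(418, 320) 0.35 [ 0.328 -0.222] [426.  81.]
(418, 320) 0.4 [ 0.33  -0.203] [421.  50.]
(428, 285) 0.15 [ 0.381 -0.314] [421. 172.]
(428, 285) 0.25 [ 0.378 -0.275] [416. 129.]
(428, 285) 0.3 [ 0.376 -0.255] [413. 104.]
(428, 285) 0.35 [ 0.375 -0.236] [410.  78.]
(428, 285) 0.4 [ 0.373 -0.216] [407.  49.]
(445, 258) 0.15 [ 0.433 -0.346] [413. 163.]
(445, 258) 0.25 [ 0.423 -0.303] [409. 123.]
(445, 258) 0.3 [ 0.418 -0.281] [406. 100.]
(445, 258) 0.35 [ 0.413 -0.259] [404.  75.]
(445, 258) 0.4 [ 0.408 -0.238] [401.  48.]
(475, 236) 0.15 [ 0.479 -0.403] [415. 154.]
(475, 236) 0.25 [ 0.463 -0.353] [411. 116.]
(475, 236) 0.3 [ 0.455 -0.327] [409.  95.]
(475, 236) 0.35 [ 0.447 -0.302] [406.  72.]
(475, 236) 0.4 [ 0.44  -0.277] [403.  46.]
[0.2293 0.6344 0.2491]
tower foot [ 6.00079113e-01 -1.50071535e-01 -1.11022302e-16]
tower foot [ 0.60582887 -0.21898683  0.        ]
tower foot [ 0.61213663 -0.09399038  0.        ]
```

```bash
python3 - <<'E'
import cv2
s=cv2.imread("pics/scene0.png")[0:250,370:512];cv2.imwrite("pics/crop2.png",cv2.resize(s,None,fx=2.3,fy=2.3))
E
```

```text
(no output)
```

View pics/crop2.png

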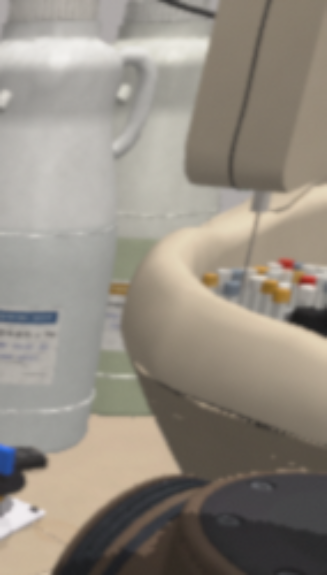

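The beige analyzer rim has its nearest edge at scene (423,140), at z≈0.2 and y below about -0.29. That leaves about 3 cm clear of the gripper at the valve. I'm moving above the valve.

>>> {"api": "drive_tool", "payload": {"moves": "0.073 -0.042 0 -10 0.05; 0.137 -0.092 0 -20 0.05; 0.194 -0.148 0 -31 0.05; 0.243 -0.210 0 -41 0.05; 0.279 -0.279 0 -51 0.05; 0.301 -0.353 0 -62 0.05; 0.312 -0.427 0 -72 0.05; 0.314 -0.5 0 -82 0.05; 0.312 -0.569 0 -92 0.05; 0.301 -0.635 0 -103 0.05; 0.297 -0.7 0 -113 0.05; 0.285 -0.763 0 -123 0.05; 0.266 -0.825 0 -133 0.05; 0.24 -0.884 0 -143.6 0.05; 0.24 -0.884 0 -143.6 0.05; 0.24 -0.884 0 -143.6 0.05; 0.24 -0.884 -0.06 -143.6 0.05; 0.24 -0.884 -0.06 -143.6 0.05"}}

```text
t: 2.35
ee_pos: [0.466, -0.2494, 0.1862]
ee_rot: [-0.142, 0.99, 0.002, -0.004]
force: [-0.2, 0.3, 0.9]
opening: 0.587
finger_force: 0.0
```

```bash
python3 - <<'E'
from h import *
s=robot.get_state();print({k:np.round(s[k],4).tolist() for k in("t","q","ee_pos","ee_rot","force","opening")})
a,b=[cv2.cvtColor(robot.capture(n),4) for n in("top","scene")]
u=lambda im,b:cv2.resize(im[b[1]:b[3],b[0]:b[2]],None,fx=3,fy=3)
cv2.imwrite("pics/v1.png",np.hstack([u(a,(290,150,420,290)),u(b,(300,120,430,260))]))
E
```

```text
{'t': 2.35, 'q': [-0.121, 0.1762, -0.3935, -0.0014, -1.0097, -1.1636], 'ee_pos': [0.466, -0.2494, 0.1862], 'ee_rot': [-0.1422, 0.9898, 0.0017, -0.004], 'force': [-0.1668, 0.3499, 0.9151], 'opening': 0.5873}
```

View pics/v1.png

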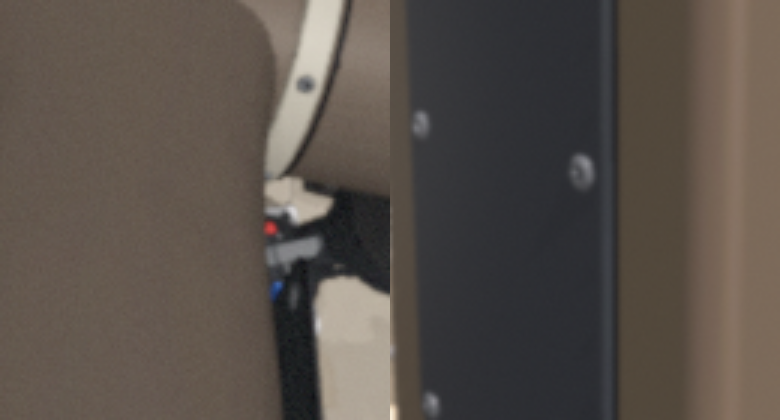

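The view is blocked by the arm: the top picture shows only the red end at about (380,226) beside the gripper. The pose agrees with the plan, so I descend and look at the numbers before closing.

>>> {"api": "drive_tool", "payload": {"moves": "0 0 -0.04 0 0.05; 0 0 -0.08 0 0.05; 0 0 -0.1 0 0.05; 0 0 -0.116 0 0.05; 0 0 -0.116 0 0.05; 0 0 -0.116 0 0.05"}}

```text
t: 3.2
ee_pos: [0.4711, -0.2489, 0.0758]
ee_rot: [-0.145, 0.989, -0.001, 0.001]
force: [-0.1, 0.0, -0.4]
opening: 0.586
finger_force: 0.0
```

>>> {"api": "drive_tool", "payload": {"moves": "-0.002 0 -0.001 0 0; -0.002 0 -0.001 0 0; -0.002 0 -0.001 0 0; -0.002 0 -0.001 0 0; -0.002 0 -0.001 0 0; -0.002 0 -0.001 0 0"}}

```text
t: 3.95
ee_pos: [0.4675, -0.249, 0.0737]
ee_rot: [-0.144, 0.99, 0.0, 0.0]
force: [-1.7, 3.6, 5.7]
opening: 0.114
finger_force: 58.6
```

>>> {"api": "drive_tool", "payload": {"moves": "0 0 0 7 0; 0 0 0 14 0; 0 0 0 21 0; 0 0 0 28 0; 0 0 0 35 0; 0 0 0 41 0; 0 0 0 41 0; 0 0 0 41 0; 0 0 0 41 0"}}

```text
t: 5.08
ee_pos: [0.4687, -0.2505, 0.0738]
ee_rot: [-0.481, 0.876, -0.001, 0.001]
force: [2.1, -7.1, -1.1]
opening: 0.118
finger_force: 58.8
```

>>> {"api": "drive_tool", "payload": {"moves": "0 0 0 41 0.05; 0 0 0 41 0.05; 0 0 0 41 0.05; 0 0 0 41 0.05"}}

```text
t: 5.58
ee_pos: [0.4675, -0.2493, 0.0732]
ee_rot: [0.759, -0.651, 0.0, -0.0]
force: [0.4, -0.2, 0.2]
opening: 0.586
finger_force: 0.0
```

>>> {"api": "drive_tool", "payload": {"moves": "0 0 0 0 0.05; 0 0 0.05 0 0.05; 0 0 0.11 0 0.05; 0 0 0.17 0 0.05; 0.02 0.06 0.175 -10 0.07; 0.03 0.12 0.175 -20 0.07; 0.03 0.18 0.175 -30 0.07; 0.03 0.24 0.175 -40 0.07; 0.02 0.3 0.175 -50 0.07; 0 0.36 0.175 -57.5 0.07; -0.04 0.41 0.175 -57.5 0.07; -0.079 0.453 0.175 -57.5 0.07; -0.079 0.453 0.175 -57.5 0.07; -0.079 0.453 0.175 -57.5 0.07; -0.079 0.453 0.175 -57.5 0.07"}}

```text
t: 7.45
ee_pos: [0.3885, 0.2037, 0.2481]
ee_rot: [-0.35, 0.937, 0.0, 0.0]
force: [-0.5, -0.5, 0.5]
opening: 0.821
finger_force: 0.0
```

```bash
python3 - <<'E'
from h import *
s=robot.get_state();print({k:np.round(s[k],4).tolist() for k in("t","q","ee_pos","ee_rot","force","opening")})
a,b=[cv2.cvtColor(robot.capture(n),4) for n in("top","scene")]
print(robot.camera_model("top")["t"])
cv2.imwrite("pics/v2a.png",a);cv2.imwrite("pics/v2b.png",b)
cv2.imwrite("pics/v2.png",cv2.resize(np.hstack([a,b]),(800,300)))
u=lambda im,b:cv2.resize(im[b[1]:b[3],b[0]:b[2]],None,fx=4,fy=4)
cv2.imwrite("pics/v2.png",np.vstack([cv2.resize(np.hstack([a,b]),(800,300)),np.hstack([u(a,(300,210,400,280)),u(b,(300,180,400,250))])]))
E
```

```text
{'t': 7.45, 'q': [0.9355, -0.0419, -0.4811, 0.0001, -1.1314, -1.7917], 'ee_pos': [0.3885, 0.2037, 0.2481], 'ee_rot': [-0.3498, 0.9368, 0.0, 0.0001], 'force': [-0.499, -0.4724, 0.4808], 'opening': 0.8215}
[-0.03573423  0.55482036  0.83283502]
```

View pics/v2.png

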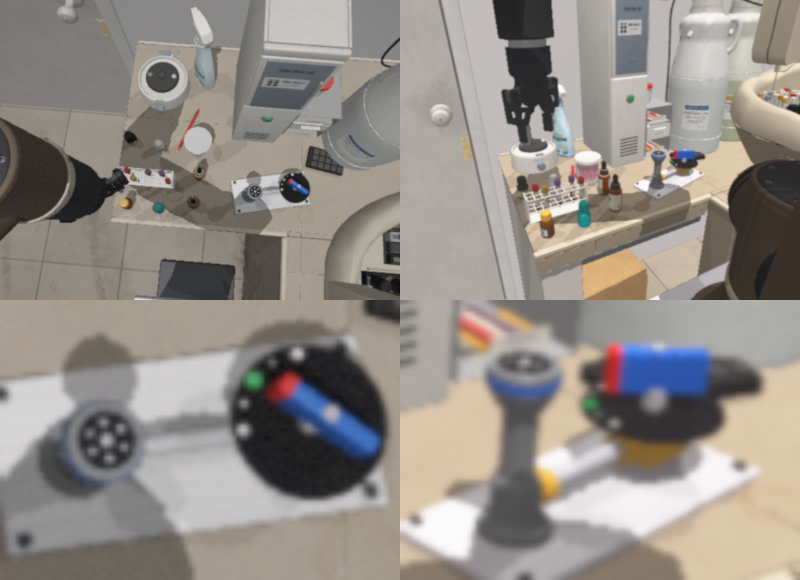

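My release call repeated the 41° turn by mistake, so I need to re-measure the handle. The top crop shows the red end at about (371,232) and the screw at (383,238).

```bash
python3 - <<'E'
from h import *
for f in("top0","v2a"):
    t=cv2.cvtColor(cv2.imread(f"pics/{f}.png"),4)
    b=(350,215,400,265);h=cv2.cvtColor(t[b[1]:b[3],b[0]:b[2]],cv2.COLOR_RGB2HSV)
    B=cv2.inRange(h,(105,150,60),(128,255,255))
    Rd=cv2.inRange(h,(170,140,80),(180,255,255))|cv2.inRange(h,(0,140,80),(7,255,255))
    c=[np.argwhere(m)[:,::-1].mean(0)+[b[0],b[1]] for m in(Rd,B)]
    (ce,sz,an)=cv2.minAreaRect(np.argwhere(B|Rd)[:,::-1].astype(np.float32))
    bp=cv2.boxPoints((ce,sz,an))+[b[0],b[1]];e=[np.linalg.norm(bp[1]-bp[0]),np.linalg.norm(bp[2]-bp[1])]
    k=0 if e[0]>e[1] else 1
    P,Q=onz("top",bp[k],.08),onz("top",bp[k+1],.08);d=P-Q
    r,bl=[onz("top",x,.08) for x in c];d2=r-bl
    print(f,"red-blue",np.degrees(np.arctan2(d2[1],d2[0])),"long side",np.degrees(np.arctan2(d[1],d[0]))%180)
E
```

```text
top0 red-blue 15.239503140587313 long side 18.701691292154184
v2a red-blue 58.21785924931802 long side 58.21348235556316
```

The handle stands at 58.2 − 12.6 ≈ 45.6°, so it was not disturbed. Next I turn the tool so the fingers close along y, then descend.

>>> {"api": "drive_tool", "payload": {"moves": "0.002 0 0 -10 0.065; 0.002 0 0 -20 0.065; 0.002 0 -0.03 -30 0.065; 0.002 0 -0.06 -41 0.065; 0.002 0 -0.1 -41 0.065; 0.002 0 -0.14 -41 0.065; 0.002 0 -0.14 -41 0.065; 0.002 0 -0.14 -41 0.065"}}

```text
t: 8.55
ee_pos: [0.3914, 0.2039, 0.1091]
ee_rot: [0.0, 1.0, 0.0, 0.0]
force: [0.3, 0.5, 0.9]
opening: 0.763
finger_force: 0.0
```

```bash
python3 - <<'E'
from h import *
s=robot.get_state();print({k:np.round(s[k],4).tolist() for k in("t","q","ee_pos","ee_rot","force","opening")})
a,b=[cv2.cvtColor(robot.capture(n),4) for n in("top","scene")]
u=lambda im,b:cv2.resize(im[b[1]:b[3],b[0]:b[2]],None,fx=4,fy=4)
cv2.imwrite("pics/v3.png",np.hstack([u(a,(110,210,210,310)),u(b,(140,200,240,300))]))
print(proj("scene",np.array([s["ee_pos"][0],s["ee_pos"][1],.055])))
s=cv2.cvtColor(b,4);print(blobs(s,(8,150,100),(22,255,255),(170,260,210,310)))
E
```

```text
{'t': 8.55, 'q': [0.9303, 0.1228, -0.6762, 0.0007, -0.771, -2.5021], 'ee_pos': [0.3914, 0.2039, 0.1091], 'ee_rot': [0.0002, 1.0, 0.0001, 0.0004], 'force': [0.3293, 0.5109, 0.9067], 'opening': 0.7634}
[188.50799248 274.01960607]
[(np.int32(134), [186.4, 276.3])]
```

View pics/v3.png

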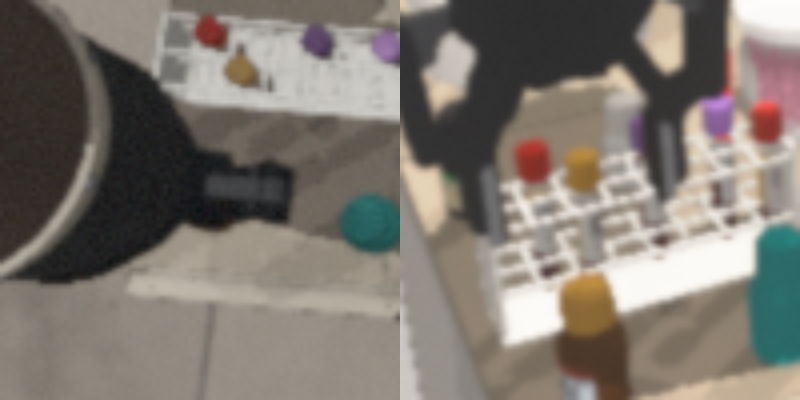

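Fingers straddle the cap (scene: cap at (186,276), fingers at about (160,250) and (206,240)) and the turquoise bottle is clear. I descend and close.

>>> {"api": "drive_tool", "payload": {"moves": "-0.001 0.001 -0.03 0 0.065; -0.001 0.001 -0.055 0 0.065; -0.001 0.001 -0.074 0 0.065; -0.001 0.001 -0.074 0 0.065; -0.001 0.001 -0.074 0 0.065; -0.001 0.001 -0.074 0 0; -0.001 0.001 -0.074 0 0; -0.001 0.001 -0.074 0 0; -0.001 0.001 -0.074 0 0; -0.001 0.001 -0.074 0 0; -0.001 0.001 -0.074 0 0"}}

```text
t: 10.02
ee_pos: [0.3898, 0.2053, 0.0349]
ee_rot: [-0.0, 1.0, 0.001, 0.001]
force: [-3.0, 0.2, 9.1]
opening: 0.343
finger_force: 58.5
```

>>> {"api": "drive_tool", "payload": {"moves": "0 0 0.02 0 0; 0 0 0.05 0 0; 0 0 0.09 0 0; 0 0 0.13 0 0; 0 0 0.17 0 0; 0 0 0.2 0 0; 0 0 0.215 0 0; 0 0 0.215 0 0"}}

```text
t: 11.02
ee_pos: [0.3895, 0.205, 0.2494]
ee_rot: [-0.0, 1.0, 0.001, 0.0]
force: [-0.4, 0.3, -1.2]
opening: 0.349
finger_force: 59.2
```

>>> {"api": "drive_tool", "payload": {"moves": "0.02 -0.03 0 0 0; 0.04 -0.07 0 0 0; 0.055 -0.11 0 0 0; 0.06 -0.15 0 0 0; 0.06 -0.19 0 0 0; 0.06 -0.23 0 0 0; 0.058 -0.27 0 0 0; 0.055 -0.3 0 0 0; 0.054 -0.325 0 0 0; 0.053 -0.337 0 0 0; 0.053 -0.337 0 0 0; 0.053 -0.337 -0.03 0 0; 0.053 -0.337 -0.055 0 0; 0.053 -0.337 -0.065 0 0; 0.053 -0.337 -0.065 0 0; 0.053 -0.337 -0.065 0 0"}}

```text
t: 13.02
ee_pos: [0.4431, -0.132, 0.1849]
ee_rot: [-0.001, 1.0, -0.0, 0.001]
force: [0.8, 0.2, -0.6]
opening: 0.345
finger_force: 59.4
```

```bash
python3 - <<'E'
from h import *
s=robot.get_state();print({k:np.round(s[k],4).tolist() for k in("t","q","ee_pos","ee_rot","force","opening","finger_force")})
a,b=[cv2.cvtColor(robot.capture(n),4) for n in("top","scene")]
cv2.imwrite("pics/v4a.png",a);cv2.imwrite("pics/v4b.png",b)
u=lambda im,b:cv2.resize(im[b[1]:b[3],b[0]:b[2]],None,fx=4,fy=4)
cv2.imwrite("pics/v4.png",np.hstack([u(a,(280,190,380,290)),u(b,(280,140,380,240))]))
E
```

```text
{'t': 13.025, 'q': [0.1385, 0.0603, -0.5348, 0.0003, -0.9743, -1.7084], 'ee_pos': [0.4431, -0.132, 0.1849], 'ee_rot': [-0.0005, 1.0, -0.0, 0.0007], 'force': [0.8083, 0.17, -0.6258], 'opening': 0.3448, 'finger_force': 59.3633}
```

View pics/v4.png

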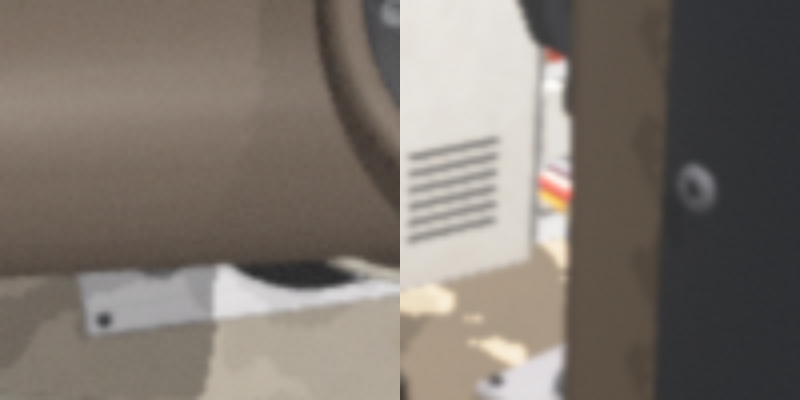

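The arm hides the nozzle in both views; only the plate corner at scene (403,235) shows. The pose matches the measured nozzle axis and the grip is steady, so I lower slowly to put the base about 1.2 cm above the mouth.

>>> {"api": "drive_tool", "payload": {"moves": "-0.001 0 -0.01 0 0; -0.001 0 -0.018 0 0; -0.001 0 -0.025 0 0; -0.001 0 -0.029 0 0; -0.001 0 -0.029 0 0; -0.001 0 -0.029 0 0; -0.001 0 -0.029 0 0; -0.001 0 -0.029 0 0"}}

```text
t: 14.12
ee_pos: [0.4415, -0.1322, 0.1552]
ee_rot: [-0.0, 1.0, 0.0, 0.0]
force: [0.2, -0.3, -1.0]
opening: 0.342
finger_force: 59.4
```

```bash
python3 - <<'E'
from h import *
s=robot.get_state();print({k:np.round(s[k],4).tolist() for k in("t","qd","ee_pos","ee_rot","force","opening","finger_force")})
if np.hypot(s["ee_pos"][0]-.4425,s["ee_pos"][1]+.1317)<.003 and abs(s["ee_pos"][2]-.1555)<.003 and s["finger_force"]>20: print(robot.sign_off())
E
```

```text
{'t': 14.125, 'qd': [0.0012, 0.0005, -0.002, 0.0015, -0.0008, -0.0004], 'ee_pos': [0.4415, -0.1322, 0.1552], 'ee_rot': [-0.0003, 1.0, 0.0, 0.0002], 'force': [0.2157, -0.3143, -0.9944], 'opening': 0.3424, 'finger_force': 59.3633}
the job is handed in; nothing more can be done
None
```

I set the valve to about 45° (45.6° by camera) and handed the job in with the bottle gripped and still, its base about 12 mm above the nozzle and on its axis. That final position comes from the arm's readings, because the arm hid the nozzle, and I took no picture of the bystanders after the carry.

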